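Find the stamped crate and push it to the dispatch line

ROBOT

A 6-joint arm with a two-finger parallel gripper is mounted at the origin on a cart in front of the work surface, level with it; the furniture and walls round the work are solid. World frame = base frame: x ahead of the robot, y to its left, z up, the work surface at z = 0. Lengths are in m, angles in degrees, forces in N, time in s.
With the tool pointing down it reaches from about 0.325 to 0.85 m from the base axis. Payload 15.5 kg.
Tool frame: the origin (TCP) lies at the very end of the fingers, on their centre line; the grasp point (between the pads) lies arm.grip_depth behind it (arm.grip_depth is the distance from the TCP to the grasp point, in m); z points along the fingers, y is the line along which they close (so a half turn about z gives the same grasp; the last joint's range is limited). The gripper opens to 91 mm and grips with 3 to 60 N. Pads are 32 mm wide; open, the fingers measure 118 mm over their backs; the gripper's body (76 mm by 178 mm) begins 60 mm behind the grasp point.
Start: joints at [-81.904, 28.281, 77.091, -0, 74.628, -5.472], TCP at [0.147, -0.608, 0.214] pointing down, gripper open.
Joint ranges: [-166.48, 166.48], [-47.26, 123.95], [12.59, 153.08], [-70.14, 250.14], [6.76, 159.57], [-176.63, 176.63]. Speed limits (degrees/s): [108.29, 108.29, 147.25, 172.46, 172.46, 172.46].

INTERFACE

Orientations are given as a 3x3 rotation matrix whose columns are the frame's x, y, z axes.
In Python, from rig import arm gives the robot as it stands. Calls block until the motion is done:
- arm.move_to(position, orientation): joint-space move of the TCP to a pose.
- arm.move_l(position, orientation=None, feed=0.15): straight line of the TCP; orientation=None keeps the orientation; feed is the mean speed in m/s.
- arm.move_joints(angles): joint-space move.
- arm.grip(opening): finger opening in m; the grip force is fixed at half the most; returns when the fingers have stopped.
- arm.sleep(seconds).
- arm.solve_ik(position, orientation): joint angles nearest the present ones, or None.
- arm.snapshot(name): name is "side" or "top" or "wrist"; returns the picture (480x640x3 uint8, red, green, blue); there is no depth.
- arm.get_calibration(name): a dict with "intrinsics" (3x3 intrinsics, pixels), "cam_to_world" (4x4, takes a point from camera to world coordinates). Camera axes: x right, y down, z forward; pixel columns grow to the right and rows downward; lengths in m; the calibration is good to about 2 mm. A picture is of the moment at which its call begins: read the wrist's pose just before it. get_calibration takes no time and is no camera call; for the wrist camera it gives the pose at the moment of the call.
A pose or a line that the arm cannot do raises arm.Unreachable and nothing moves.
- arm.sign_off(): hands the job in; it is judged then, once.
Readings, each from a call of its own:
- arm.current_t(): time.
- arm.current_joint_positions(): joint angles.
- arm.current_dq(): joint speeds.
- arm.current_tau(): joint torques, N m.
- arm.current_ee_pos(): TCP position.
- arm.current_tool_rot(): TCP orientation.
- arm.current_force(): force on the tool from outside, world axes, zero at the start.
- arm.current_torque(): the same for the moment, N m.
- arm.current_width(): finger opening in m.
- arm.current_grasp_force(): force on a finger pad.
Only numpy, scipy, OpenCV 4.12 (cv2) and the standard library are available. Lean on these libraries where they do the work, as an engineer would, in place of code of your own. Each camera call takes 0.05 s, during which the arm holds its last target. There are 200 camera calls.

TASK

One of the two small wooden parts crates has a round red stamp on its underside. With light pushes of the fingertips, without grasping, squeezing or lifting anything, push the top of the left crate so that it tips over away from you onto its back, showing its underside, then do the same with the right one. Leave both lying like that; push only the stamped one on ahead along the bench until its far end lies on the yellow line, and do not disturb the other things.

Things in the scene. Friction and masses are not known exactly. Their poses are not given: they have to be found in the camera images.
- crate_stamped: Open-topped slatted wooden parts crate, 60 deep (x) x 120 wide (y) x 90 high (z), walls 6, empty, about 250 g. Origin: centre of underside. Starts upright, +x away from the robot within 0.25 rad. On its back: z away from the robot, x down. This one has the stamp, a red ring and disc 50 across in the middle of the underside; it may be the left or the right one
- crate_plain: Open-topped slatted wooden parts crate, 60 deep (x) x 120 wide (y) x 90 high (z), walls 6, empty, about 250 g. Origin: centre of underside. Starts upright, +x away from the robot within 0.25 rad. On its back: z away from the robot, x down. This one has a bare underside
- crate_stamped_mid (a point): middle of the stamped crate, 45 above its underside. Pushed away from the robot near the top of its near wall, the crate tips about its far lower edge with little sliding; past about 40 degrees it falls by itself onto its far wall and then lies 60 high, underside towards the robot
- crate_plain_mid (a point): middle of the plain crate, 45 above its underside. Pushed away from the robot near the top of its near wall, the crate tips about its far lower edge with little sliding; past about 40 degrees it falls by itself onto its far wall and then lies 60 high, underside towards the robot
- crate_stamped_rim (a point): centre of the stamped crate's open top, 90 above its underside: when the crate lies on its back, the middle of its far end
- crate_plain_rim (a point): centre of the plain crate's open top, 90 above its underside
- line: yellow dispatch line painted across the bench beyond the crates, flat, no height to catch on, 40 wide (x) and 620 long (y). Origin at its centre; x away from the robot
- tape: roll of black adhesive tape lying flat, 62x60x19; origin under its centre. Loose, not part of the work
- nut: steel hexagon nut, 31x35x16; origin under its centre. Loose, not part of the work
- offcut: round steel offcut, a bar 22 in diameter and 85 long along its y; origin under its centre. Loose, not part of the work
- rule: yellow tape measure standing on edge, 36x82x62; origin under its centre. Loose, not part of the work
- pincers: pliers with red handles lying flat, 55x190x14, long along y; origin under their centre. Loose, not part of the work
- brick: red firebrick, 66x116x56, long along y; origin under its centre. Loose, not part of the work
Not all that is in view belongs to the job. Leave any orange look-alike of the crate_plain alone.

How it is judged:
By the outcome, as a careful person would: the job done as asked, in the order asked, and still so for the second after the job is handed in, with the robot touching nothing.
It also fails if it takes over 61 s, if anything falls off the work surface, if the arm or the gripper's body presses on something with over 40 N, if the wrist force passes 120 N, or if a joint passes its speed limit or range.

## Working session

There is one attempt and no reset: what is moved stays moved. The work goes in short steps, each a Python script; the robot and the scene stay as the last script left them, time stands still between calls to the robot, and variables do not carry over. Pictures are saved under pics/ and viewed, at most 10 in all, crops included, and the job is handed in when it is done.

```bash
mkdir -p pics; python3 - <<'E'
from rig import arm
import cv2,numpy as np
for n in("top","side"):
    im=arm.snapshot(n);cv2.imwrite(f"pics/{n}0.png",im[:,:,::-1])
    c=arm.get_calibration(n);print(n,np.round(c["intrinsics"],1).tolist(),np.round(c["cam_to_world"],3).tolist())
print(arm.grip_depth,arm.current_t())
E
```

```text
top [[587.4, 0.0, 314.7], [0.0, 587.4, 236.6], [0.0, 0.0, 1.0]] [[0.003, -0.996, 0.09, 0.415], [-1.0, -0.003, 0.008, -0.031], [-0.007, -0.09, -0.996, 1.5], [0.0, 0.0, 0.0, 1.0]]
side [[582.8, 0.0, 325.4], [0.0, 582.8, 242.9], [0.0, 0.0, 1.0]] [[-0.885, -0.28, 0.372, 0.02], [-0.465, 0.547, -0.696, 0.944], [-0.009, -0.789, -0.615, 0.96], [0.0, 0.0, 0.0, 1.0]]
0.0188 0.1
```

View pics/top0.png

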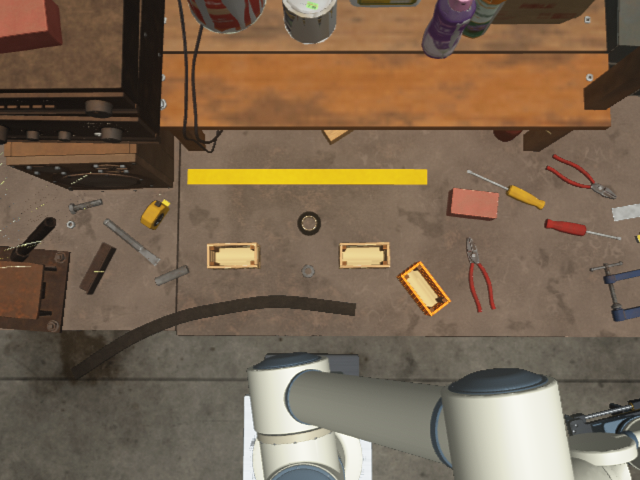

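View pics/side0.png

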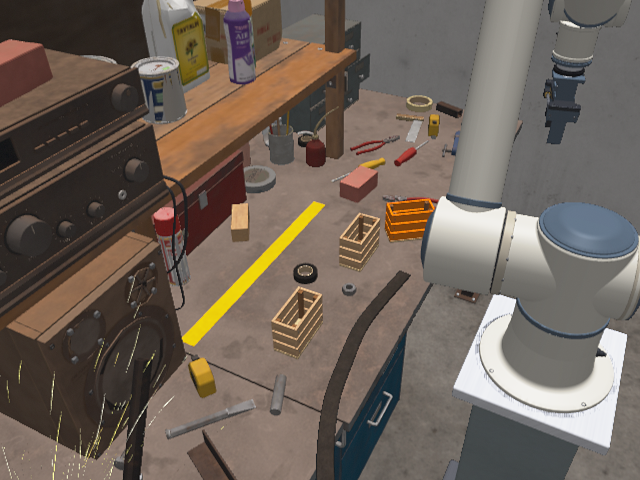

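Top view: the tan crates are at about (233,256) on the left and (364,256) on the right. The orange look-alike at (425,288) is not part of the job. The tape is at (310,222), the nut at (308,271) and the line at row 177. The side view agrees: tan crates at (298,322) and (360,241), orange one at (410,218).

```bash
cat > h.py <<'E'
from rig import arm
import cv2,numpy as np
def ray(cal,uv,z):
    K,T=cal["intrinsics"],cal["cam_to_world"]
    d=T[:3,:3]@np.linalg.solve(K,[uv[0],uv[1],1.]);o=T[:3,3]
    return o+d*(z-o[2])/d[2]
def rect(cal,mask,z):
    cs,_=cv2.findContours(mask.astype(np.uint8),0,2)
    c=np.vstack([k for k in cs if cv2.contourArea(k)>8]).reshape(-1,2)
    p=np.array([ray(cal,q,z)[:2] for q in c],np.float32)
    return cv2.minAreaRect(p*1000),p
E
python3 - <<'E'
from h import *
im=cv2.cvtColor(cv2.imread("pics/top0.png"),cv2.COLOR_BGR2HSV).astype(int);cal=arm.get_calibration("top")
H,S,V=im[...,0],im[...,1],im[...,2]
tan=(V>130)&(S>50)&(H>8)&(H<28)
for n,(a,b,c,d) in dict(L=(200,270,235,278),R=(330,398,235,278)).items():
    m=np.zeros_like(tan);m[c:d,a:b]=tan[c:d,a:b]
    r,p=rect(cal,m,.09);print(n,np.round(r[0],1),np.round(r[1],1),r[2],p.min(0),p.max(0))
y=(H>20)&(H<32)&(S>180)&(V>150);m=np.zeros_like(y);m[165:190,180:435]=y[165:190,180:435]
r,p=rect(cal,m,0);print("line",np.round(r[0],1),r[1],r[2],p.min(0),p.max(0))
for n,uv,z in(("tape",(310,222),.019),("nut",(308,271),.016),("orange",(425,288),.09),("orangeTL",(400,274),.09),("strip end",(355,310),.0),("shelf edge",(330,128),.3),("block",(335,135),.0),("brick",(473,204),.056),("pincers",(480,275),.014),("offcut",(171,275),.02),("rule",(155,214),.06)):print(n,ray(cal,uv,z).round(3))
E
cd pics; python3 -c "
import cv2
a=cv2.imread('top0.png')[195:325,150:450];cv2.imwrite('crop1.png',cv2.resize(a,None,fx=2.6,fy=2.6,interpolation=2))"
```

```text
L [497.1 178.9] [ 65.  125.5] 0.15657562017440796 [0.46464673 0.11617531] [0.5297414  0.24170884]
R [ 499.8 -139.8] [130.   85.6] 79.78765106201172 [ 0.44657466 -0.20141745] [ 0.53778416 -0.07881518]
line [707.5   2.4] (39.304386138916016, 618.6871948242188) 0.10307027399539948 [ 0.68829423 -0.30693325] [0.72773886 0.31170094]
tape [ 0.587 -0.008  0.019]
nut [ 0.463 -0.003  0.016]
orange [ 0.421 -0.284  0.09 ]
orangeTL [ 0.454 -0.225  0.09 ]
strip end [ 0.365 -0.122  0.   ]
shelf edge [ 0.752 -0.053  0.3  ]
block [ 0.817 -0.072  0.   ]
brick [ 0.628 -0.412  0.056]
pincers [ 0.454 -0.437  0.014]
offcut [0.451 0.342 0.02 ]
rule [0.601 0.375 0.06 ]
```

View pics/crop1.png

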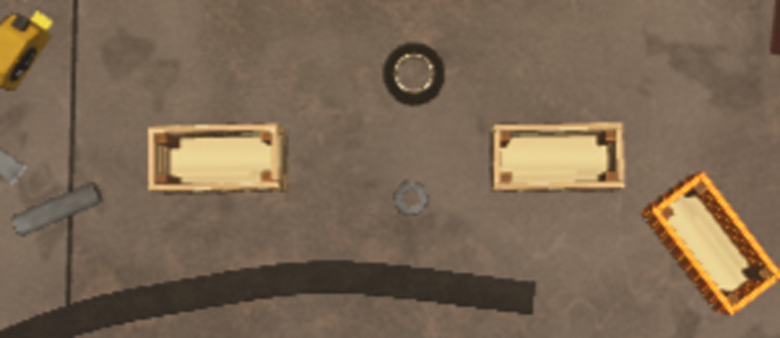

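The crop confirms two plain tan crates and one orange, skewed look-alike at the right, which stays untouched. The tan rims measure about 65x125 mm as expected, and both crates sit nearly square to the x axis. I'm tipping the left one now.

```bash
cat >> h.py <<'E'
R=np.array([[1,0,0],[0,-1,0],[0,0,-1.]])
HALF=.016
def tip(xn,y):
    """xn: near wall x, y: centre. Follow the arc of a point 76 up the near wall."""
    arm.move_to([xn-HALF-.03,y,.20],R)
    arm.move_l([xn-HALF-.03,y,.078],feed=.15)
    arm.move_l([xn-HALF-.004,y,.077],feed=.1)
    for d in (0,12,24,36,48):
        t=np.radians(d);s,c=np.sin(t),np.cos(t)
        arm.move_l([xn+.060-HALF-.060*c+.076*s,y,.060*s+.076*c-.004*d/48],feed=.07)
        f=arm.current_force();print(d,arm.current_ee_pos().round(3),np.round(f,1))
    arm.sleep(.3)
    p=arm.current_ee_pos();arm.move_l([p[0]-.05,y,.2],feed=.2)
    print(arm.current_t())
def snap(n,f):
    im=arm.snapshot(n);cv2.imwrite(f"pics/{f}.png",im[:,:,::-1])
E
python3 - <<'E'
from h import *
arm.grip(.06)
tip(.467,.179)
snap("top","top1");snap("side","side1")
E
python3 -c "
import cv2,numpy as np
a=cv2.imread('pics/top1.png')[150:330,140:460];b=cv2.imread('pics/side1.png')[180:400,170:450]
cv2.imwrite('pics/c2.png',np.hstack([cv2.resize(a,(440,300)),cv2.resize(b,(360,300))]))"
```

```text
0 [0.451 0.179 0.076] [-0.7  0.4 -0.6]
12 [0.468 0.179 0.086] [-2.6  1.1  0.5]
24 [0.487 0.179 0.092] [-0.5  0.9  1. ]
36 [0.507 0.179 0.094] [-0.9 -1.2 -0.8]
48 [0.528 0.179 0.091] [0.3 0.1 0.4]
8.0917
```

View pics/c2.png

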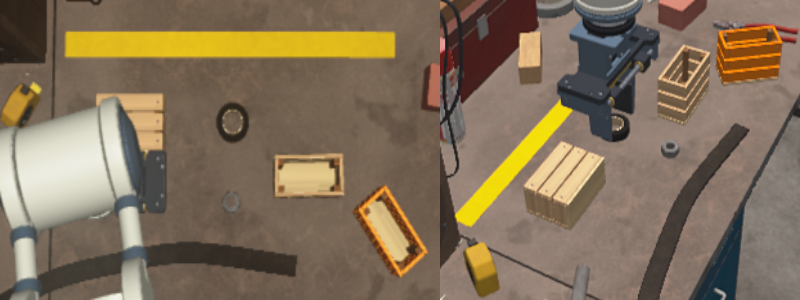

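The left crate lies on its back at about (135,120) in the left panel, and the right one is still upright at (308,175). Tipping the right crate next.

```bash
python3 - <<'E'
from h import *
print(ray(arm.get_calibration("top"),(364.8,255.3),.09))
tip(.468,-.140)
arm.move_l([.36,0.02,.25],feed=.3)
snap("top","top2");snap("side","side2");snap("wrist","wrist2");print(arm.current_t())
E
python3 -c "
import cv2,numpy as np
a=cv2.imread('pics/top2.png')[150:330,140:460];b=cv2.imread('pics/side2.png')[180:400,200:480];w=cv2.imread('pics/wrist2.png')
cv2.imwrite('pics/c3.png',np.vstack([np.hstack([cv2.resize(a,(440,300)),cv2.resize(b,(360,300))]),np.hstack([cv2.resize(w,(400,300)),np.zeros((300,400,3),np.uint8)])]))"
```

```text
[ 0.4984116  -0.14074839  0.09      ]
0 [ 0.452 -0.14   0.076] [-0.4  0.4 -0.5]
12 [ 0.469 -0.14   0.086] [-0.9 -1.1  0.5]
24 [ 0.488 -0.14   0.092] [-0.9 -0.5  0.3]
36 [ 0.508 -0.14   0.094] [-0.2 -0.2 -0. ]
48 [ 0.529 -0.14   0.091] [ 0.6  0.8 -0.5]
13.8333
14.8167
```

View pics/c3.png

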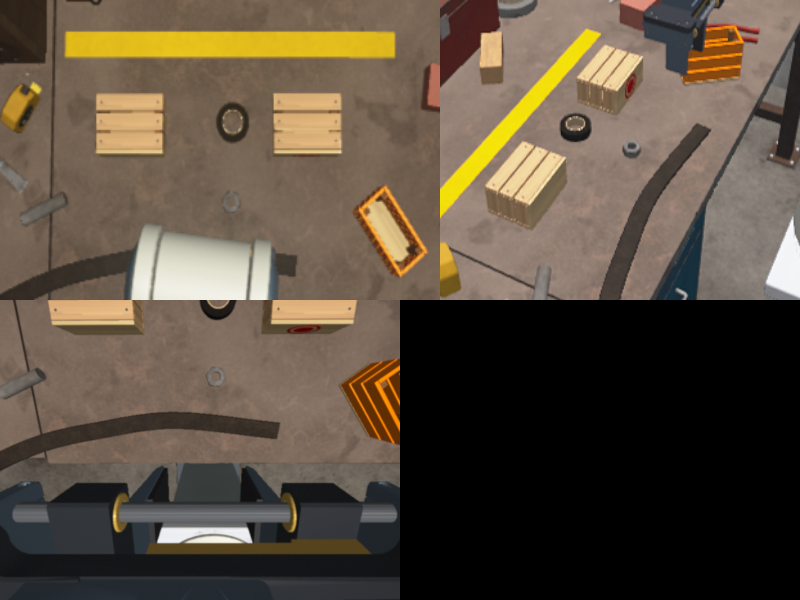

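Both crates lie on their backs. The red stamp shows on the right crate, at (629,88) in the side panel and (303,328) in the wrist panel, and the left underside is bare. I'll measure the right crate's pose and push it on.

```bash
cat >> h.py <<'E'
def crate(f):
    im=cv2.cvtColor(cv2.imread(f"pics/{f}.png"),cv2.COLOR_BGR2HSV).astype(int);cal=arm.get_calibration("top")
    H,S,V=im[...,0],im[...,1],im[...,2]
    m=((V>150)&(S>50)&(H>8)&(H<28)&((H<20)|(S<170)));w=np.zeros_like(m);w[160:248,325:395]=m[160:248,325:395]
    w=cv2.morphologyEx(w.astype(np.uint8),cv2.MORPH_OPEN,np.ones((5,5)))
    r,p=rect(cal,w,.06);return np.round(r[0],1),np.round(r[1],1),round(r[2],1),p.min(0),p.max(0)
E
python3 - <<'E'
from h import *
r=crate("top2");print(r)
E
```

```text
(array([ 578.8, -139.1]), array([ 86.8, 118.8]), 0.1, array([ 0.5352174 , -0.19843163], dtype=float32), array([ 0.6223015 , -0.07983559], dtype=float32))
```

```bash
python3 - <<'E'
from h import *
y=-.139
arm.move_to([.47,y,.2],R)
arm.move_l([.47,y,.025],feed=.15)
arm.move_l([.510,y,.025],feed=.1)
arm.move_l([.602,y,.025],feed=.05);print(arm.current_force().round(1))
arm.move_l([.55,y,.025],feed=.1)
arm.move_l([.47,y,.2],feed=.2)
arm.move_l([.36,.02,.25],feed=.3)
snap("top","top3");snap("side","side3");print(crate("top3"),arm.current_t())
E
python3 -c "
import cv2,numpy as np
a=cv2.imread('pics/top3.png')[150:330,140:460];b=cv2.imread('pics/side3.png')[180:400,200:480]
cv2.imwrite('pics/c4.png',np.hstack([cv2.resize(a,(440,300)),cv2.resize(b,(360,300))]))"
```

```text
[ 0.1 -0.1 -0.3]
(array([ 666. , -139.4]), array([ 87.8, 119.3]), 0.1, array([ 0.6220316 , -0.19903582], dtype=float32), array([ 0.7100211 , -0.07986742], dtype=float32)) 22.1833
```

View pics/c4.png

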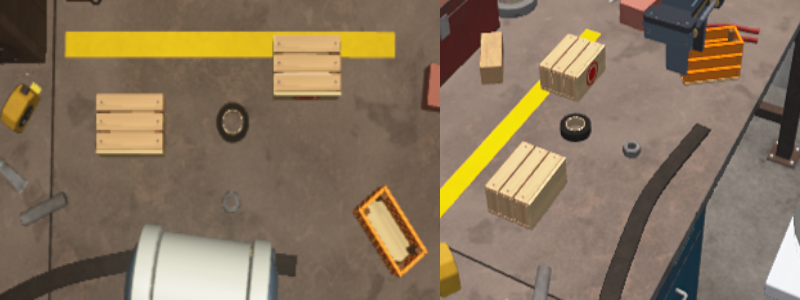

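The stamped crate's far end is at x ≈ 0.710, and the line is centred at 0.708 and spans 0.688 to 0.728. The plain crate lies where it fell, the loose things in view haven't moved, and the arm is clear.

```bash
python3 -c "
from rig import arm
print(arm.sign_off())"
```

```text
the job is handed in; nothing more can be done
None
```

The job is handed in: I tipped the left crate onto its back, then the right one, and pushed the right crate (the stamped one) on until its far end lay on the yellow line, about 2 mm past its centre, in about 22 s, with nothing else in view moved.

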